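# Shut a tea jar in the ratchet lid press

## Robot

A 6-joint arm with a two-finger parallel gripper is mounted at the origin on the work surface. World frame = base frame: x ahead of the robot, y to its left, z up, the work surface at z = 0. Lengths are in m, angles in rad, forces in N, time in s.
With the tool pointing down it reaches from about 0.2 to 0.875 m from the base axis. Payload 3.4 kg.
Tool frame: the origin (TCP) lies midway between the tips of the shut fingers; the grasp point (between the pads) lies 19 mm behind it; z points along the fingers, y is the line along which they close (so a half turn about z gives the same grasp; the last joint's range is limited). The gripper opens to 94 mm and grips with 3 to 60 N. Pads are 16 mm wide; open, the fingers measure 119 mm over their backs; the gripper's body (75 mm by 177 mm) begins 78 mm behind the grasp point.
Start: joints at [1.059, 0.276, 1.505, -0, 1.361, -0.121], TCP at [0.219, 0.532, 0.205] pointing down, gripper open.
Joint ranges: [-2.89, 2.89], [-0.75, 2.08], [0.22, 2.7], [-1.18, 4.32], [0.11, 2.71], [-2.7, 2.7]. Speed limits (rad/s): [2.57, 2.57, 3.14, 3.14, 3.14, 3.14].

## Interface

Orientations are given as a 3x3 rotation matrix whose columns are the frame's x, y, z axes.
In Python, from station import r gives the robot as it stands. Calls block until the motion is done:
- r.move_pose(position, orientation): joint-space move of the TCP to a pose.
- r.servo_line(position, orientation=None, vel=0.15, until_force=None): straight line of the TCP; orientation=None keeps the orientation; vel is the mean speed in m/s. With until_force (N) it stops when the force on the tool has changed by that much, and returns True; else False.
- r.goto_joints(angles): joint-space move.
- r.set_gripper(opening, squeeze=None): opening from 0.0 (shut) to 1.0 (fully open); squeeze is the grip in N (None keeps the last); returns when the fingers have stopped.
- r.wait(seconds).
- r.solve_ik(position, orientation): joint angles nearest the present ones, or None.
- r.observe(): the state.
- r.camera(name): name is "scene" or "top"; returns the picture (400x640x3 uint8, red, green, blue); there is no depth.
- r.get_calibration(name): a dict with "fov_y" (degrees; the focal length in pixels is half the picture's height over the tangent of half this angle, whatever the lens; pixels are square), "cx", "cy" (the principal point, pixels), "k1" (the pictures are not rectified: a ray, as slopes to the right and down, at radius r is drawn at 1 + k1 r^2 times it, then the intrinsics apply), "R" (3x3) and "t" (3): a world point X has camera coordinates R X + t. Camera axes: x right, y down, z forward; pixel columns grow to the right and rows downward; lengths in m; the calibration is good to about 2 mm. A picture is of the moment at which its call begins. get_calibration takes no time and is no camera call.
A pose or a line that the arm cannot do raises r.MotionError and nothing moves.
- r.job_done(): hands the job in; it is judged then, once.
Trained networks look in the newest picture that a camera, given by its name, has taken for a name from the list of things; names that differ only in an ending like _2 or _b are one class to them, and where a whole thing is asked for, a point or a joint stands for the part that bears it (a point fixed in the world has none). Each returns a list of dicts, best first, with "p" (0 to 1); they miss things now and then, are a little off and sometimes report something else, mostly with a low value. They report only what shows in the picture. A call takes as long as a camera call. They do not tell look-alikes from the thing itself.
- r.masks_of(camera, thing): "mask" (400x640 bool, what is visible of it) and "extent" ([left, top, right, bottom] in pixels, round what is visible of it).
The state is a dict: "time_s": time; "qpos": joint angles; "joint_vel": joint speeds; "joint_torque": joint torques, N m; "ee_pos": TCP position; "eef_rot": TCP orientation; "wrist_force": force on the tool from outside, world axes, zero at the start; "moment": the same for the moment, N m; "finger_gap": opening from 0.0 (shut) to 1.0 (fully open); "grip_force": force on a finger pad.
Only numpy, scipy, OpenCV 4.12 (cv2) and the standard library are available. Lean on these libraries where they do the work, as an engineer would, in place of code of your own. Each camera call takes 0.05 s, during which the arm holds its last target. There are 200 camera calls.

## Task

Pull the lid press's head up click by click until you feel the rail come up against its cushioned stop, without straining it, and let go so the pawl holds it. Then slide the jar's carriage fully home under the head, and finally press the red pawl tail, gently, so that the head sinks down and rests on the jar's lid. Keep the jar upright on its carriage and leave the other tea things alone.

Things in the scene. Friction and masses are not known exactly. Their poses are not given: they have to be found in the camera images.
- stand: Bamboo base of the lid press, 190 x 300 x 10 mm (x from -60 to +130, y from -225 to +75 in its frame), fixed. Origin on the work surface straight under the head; +z up, yaw varies. The rail is behind at x +70, y 0. The jar's carriage slides along +y from y -120 to y 0.
- guide: Fixed wooden guide column, 32 x 36 x 140 mm (x y z), centred 100 mm in +x of the stand's origin, top 150 mm above the work surface (origin 10 mm above the stand's). Inside, out of sight, a sprung cushion (2.5 N/mm, at most 14 mm) stops the rail. Its start differs each time: at 52 to 88 mm of rail travel. It can only be felt.
- rail: Vertical toothed rail with head and knob in one, 0.4 to 0.63 kg; slides up and down. Origin and axes are the stand's when down, so its height above the stand's origin is its travel. Starts down. The pawl clicks in and holds it at travels of 12, 24, 36, 48, 60, 72 and 84 mm. Raising takes 5 to 12 N with a ripple at each tooth; it sinks slowly (40 to 90 mm/s) by its weight while the pawl is held out.
- knob (a point): Centre of the round wooden knob on top of the rail, 31 mm across and 20 mm high (its full-width part from 10 mm below to 10 mm above this point), neck 16 mm across below; at stand x +70, y 0; 196 mm above the work surface when the rail is down. Nothing within 60 mm beside it at its height or above.
- head_pad (a point): Centre of the cork underside of the round brass head (48 mm across, 30 mm high) on the arm of the rail, straight above the stand's origin; 67 mm above the work surface with the rail down, so that it then blocks the jar (lid 95 mm up). It rests on the lid at a travel of about 28 mm.
- pawl: Sprung steel bell-crank pawl. Origin on its pivot at stand x +70, y +18, 75 mm above the work surface. Its tail points to the stand's +y, level at rest. Pressing the tail down frees the rail; it springs back. Travel at the red pad 26 mm to its end stop; the rail is freed after about 7 to 11 mm. Takes 2 to 10 N at the pad; not to be leant on with over 25 N.
- pawl_pad (a point): Centre of the top of the red pad at the end of the pawl tail, 28 x 24 mm (stand x by y), at stand x +70, y +106, 82 mm above the work surface at rest. The pad faces up and is free above.
- carriage (a joint): Travel of the jar's carriage along the stand's +y: 0 as it starts, 0.120 m fully home with the jar under the head (end stop). It slides with about 1.5 to 3 N.
- carriage_post (a point): Centre of the top of the carriage's upright brass post, 18 mm across; the post rises 58 mm above the carriage's arm (from 17 to 75 mm above the work surface). It is 100 mm in the stand's -y from the jar's centre; nothing taller than the base within 40 mm to either side of it in the stand's x.
- jar: Frosted glass jar with white clamp-top lid, 60 mm across, 78 mm high, 0.2 to 0.42 kg, standing loose between four small corner blocks on the carriage (floor 17 mm above the work surface). Origin at the centre of its underside.
- whisk_stand: Blue ceramic whisk stand, 64 mm across, 72 mm high; origin at the centre of its underside. Leave alone.
- bowl: Squat grey stoneware bowl, 116 mm across, 62 mm high; origin at the centre of its underside. Leave alone.
- trays: Three-tier bamboo tray stack, 180 x 240 x 130 mm, fixed; origin at the centre of its underside.
- scoop: Bamboo tea scoop, 150 mm long, 32 mm wide, lying in the top tray. Leave alone.
Mind the look-alikes: they are no part of the job. There is more than one size of the jar; the job needs the middle-sized.

How it is judged:
On the way, in this order (a step that is already met when the one before it is completed fails the run):
1. the rail has been raised until it presses on its cushioned stop (contact force between guide and rail above 3 N), for 0.1 s.
2. the rail is let go and held up by the pawl, and the carriage is fully home (value of joint carriage above 0.116 m and z of head_pad in the frame of stand above 0.105 m and contact force between the fingers and rail below 0.1 N), for 0.2 s.
At the end, for the whole second after the job is handed in: The carriage is home (at least 116 of 120 mm), the jar stands upright on it (within 0.1 rad) centred under the head within 12 mm, and the head rests on its lid with at least 1 N, at rest and let go (contact force between rail and jar above 1 N and value of joint carriage above 0.116 m and horizontal distance between jar and head_pad below 0.012 m and angle between jar's own z axis and vertical below 0.1 rad and z of jar in the frame of stand above 0.013 m and linear speed of rail below 0.01 m/s); the robot touches nothing.
It fails at once if the rail is strained against its stop (over 28 N) (contact force between guide and rail above 28 N).
It fails at once if the pawl is leant on with more than 25 N (contact force between the fingers and pawl above 25 N).
It fails at once if the jar is tipped (angle between jar's own z axis and vertical above 0.3 rad).
It fails at once if the whisk stand, bowl, or scoop is moved by over 20 mm (distance of any of whisk_stand, bowl, scoop from where it was at the start of the episode above 0.02 m).
It also fails if it takes over 72 s, if anything falls off the work surface, if the arm or the gripper's body presses on something with over 40 N, if the wrist force passes 120 N, or if a joint passes its speed limit or range.

## Working session

There is one attempt and no reset: what is moved stays moved. The work goes in short steps, each a Python script; the robot and the scene stay as the last script left them, time stands still between calls to the robot, and variables do not carry over. Pictures are saved under pics/ and viewed, at most 10 in all, crops included, and the job is handed in when it is done.

```bash
mkdir -p pics; ls
cat > h.py <<'E'
import numpy as np, cv2
from station import r
def K(n):
    c=r.get_calibration(n); f=200/np.tan(np.radians(c["fov_y"])/2)
    return c,f
def ray(n,u,v):
    c,f=K(n); d=np.array([(u-c["cx"])/f,(v-c["cy"])/f]); s=d.copy()
    for _ in range(30): s=d/(1+c["k1"]*(s@s))
    R=np.array(c["R"]); return -R.T@np.array(c["t"]), R.T@np.array([s[0],s[1],1])
def at_z(n,u,v,z):
    o,d=ray(n,u,v); return o+d*(z-o[2])/d[2]
def proj(n,X):
    c,f=K(n); p=np.array(c["R"])@np.array(X)+np.array(c["t"]); s=p[:2]/p[2]; s=s*(1+c["k1"]*(s@s))
    return s*f+[c["cx"],c["cy"]]
E
python3 - <<'E'
from h import *
for n in("scene","top"):
    im=r.camera(n); cv2.imwrite(f"pics/{n}0.png",im[...,::-1])
    for t in("stand","guide","rail","knob","pawl","pawl_pad","carriage_post","jar","carriage"):
        try:
            for d in r.masks_of(n,t)[:5]:
                m=d["mask"]; ys,xs=np.nonzero(m); print(n,t,round(d["p"],2),np.round(d["extent"]),xs.mean().round(1),ys.mean().round(1),m.sum())
        except Exception as e: print(t,e)
    print(r.get_calibration(n))
E
```

```text
pics
scene stand 0.52 [252. 234. 273. 264.] 262.9 248.5 455
scene guide 0.55 [301. 235. 318. 270.] 310.1 250.5 492
scene rail 0.71 [287. 219. 308. 240.] 298.8 227.0 258
scene knob 0.49 [289. 223. 307. 238.] 298.3 227.7 233
scene pawl 0.59 [228. 247. 282. 273.] 253.6 261.7 462
scene pawl 0.45 [322. 230. 340. 242.] 332.2 234.9 96
scene pawl_pad 0.69 [315. 232. 342. 244.] 331.3 235.0 88
scene carriage_post 0.76 [228. 247. 281. 269.] 251.8 261.7 494
scene carriage_post 0.29 [299. 235. 320. 271.] 310.2 250.7 517
scene jar 0.88 [253. 235. 276. 263.] 262.6 248.4 487
scene jar 0.76 [233. 178. 258. 213.] 245.1 194.2 747
scene jar 0.48 [204. 235. 218. 261.] 208.4 247.1 264
scene carriage 0.75 [228. 246. 282. 273.] 252.5 261.6 462
{'fov_y': 50.23625276461592, 'cx': 318.10618458361773, 'cy': 201.50777339000123, 'k1': -0.007641896485346129, 'R': array([[ 0.09802136,  0.9949897 , -0.01968001],
       [ 0.73975407, -0.08607641, -0.66734905],
       [-0.66569942,  0.05085609, -0.74448501]]), 't': array([-0.0997312 , -0.24214695,  1.76832308])}
top stand 0.76 [305. 155. 402. 224.] 356.0 188.7 3601
to
[... 245 characters left out ...]
8.5 198.6 154
top pawl 0.57 [309. 184. 334. 196.] 319.9 189.9 94
top pawl_pad 0.71 [308. 181. 334. 200.] 319.0 190.1 100
top carriage_post 0.79 [359. 179. 401. 206.] 377.5 192.0 310
top jar 0.92 [376. 242. 404. 268.] 390.4 255.1 491
top jar 0.75 [363. 184. 383. 198.] 373.9 190.7 223
top jar 0.46 [410. 194. 425. 212.] 419.0 204.6 150
top carriage 0.62 [355. 177. 403. 204.] 376.6 192.6 279
{'fov_y': 56.792687374169354, 'cx': 321.98430206999194, 'cy': 204.10689557677475, 'k1': 0.02509509550803804, 'R': array([[ 0.02180163, -0.99975647, -0.00341763],
       [-0.99075713, -0.02114735, -0.13398919],
       [ 0.13388429,  0.00630722, -0.9909769 ]]), 't': array([0.05061117, 0.50753252, 1.38553886])}
```

Run:
```python
import cv2
a=cv2.imread("pics/scene0.png")[165:290,190:360]; b=cv2.imread("pics/top0.png")[130:290,290:440]
cv2.imwrite("pics/c1.png",cv2.resize(a,None,fx=4.6,fy=4.6,interpolation=2))
cv2.imwrite("pics/c2.png",cv2.resize(b,None,fx=3.75,fy=3.75,interpolation=2))
```

```text
(no output)
```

View pics/c1.png

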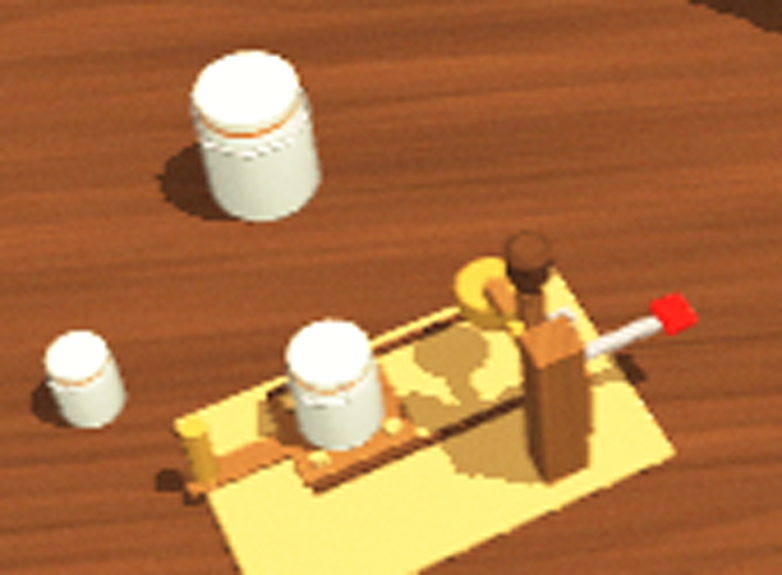

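View pics/c2.png

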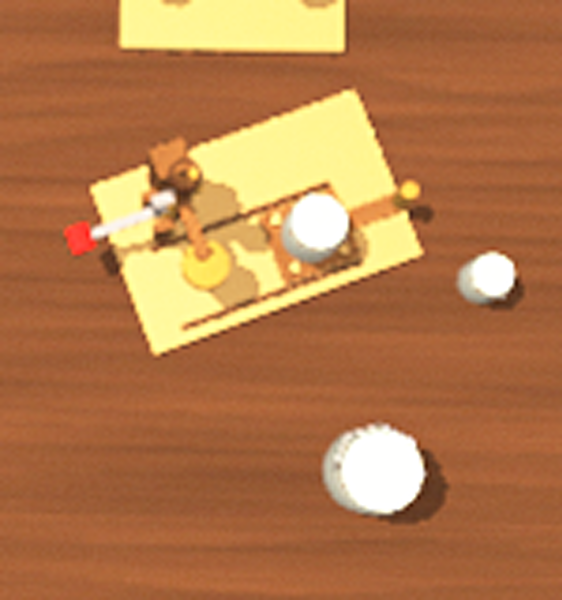

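View pics/top0.png

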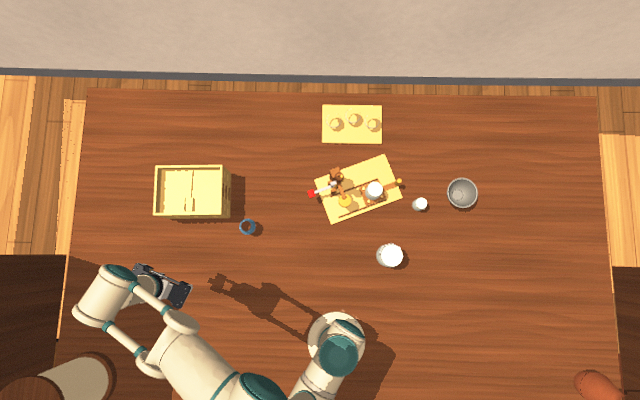

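View pics/scene0.png

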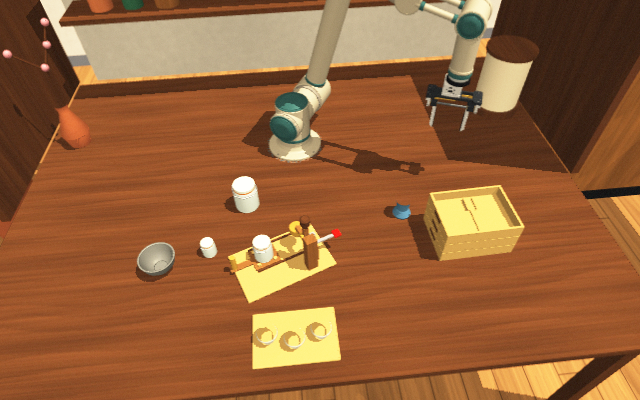

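The press is in scene px (228–342, 219–297). Candidates for the jar:
- Large jar: scene (245,194) / top (390,255).
- Middle jar, standing on the carriage: scene (262,248) / top (374,190). This is the one to use.
- Small jar: scene (208,247) / top (419,204).

The red pad is at scene (336,233), the knob at (305,219) and the brass post at (232,258). Next I fit the stand's pose to all of these.

```bash
cat > fit.py <<'E'
from h import *
from scipy.optimize import least_squares
P=[("scene",(304.8,218.7),(70,0,206)),("scene",(336.5,233),(70,106,82)),("scene",(231.7,257.8),(0,-220,75)),("scene",(261.3,241.1),(0,-120,95)),("scene",(310.7,239.6),(100,0,150)),
("top",(314.5,179.9),(130,75,10)),("top",(383.9,154),(130,-225,10)),("top",(402.8,198),(-60,-225,10)),("top",(331.3,224.7),(-60,75,10)),
("top",(339.6,176.4),(70,0,206)),("top",(311.3,193.5),(70,106,82)),("top",(399.1,180.7),(0,-220,75)),("top",(375.9,190),(0,-120,95)),("top",(345.2,200.7),(0,0,97))]
def W(q,p):
    c,s=np.cos(q[2]),np.sin(q[2]); p=np.array(p)/1000
    return np.array([q[0]+c*p[0]-s*p[1],q[1]+s*p[0]+c*p[1],p[2]])
if __name__=="__main__":
    f=lambda q:np.concatenate([proj(n,W(q,p))-u for n,u,p in P])
    s=least_squares(f,[0.5,-0.05,0.3],loss="soft_l1"); q=s.x
    print(q,np.round(f(q).reshape(-1,2),1).tolist())
    np.save("q.npy",q)
    for p in [(70,0,196),(70,106,82),(0,-220,75)]: print(W(q,p),np.hypot(*W(q,p)[:2]))
    for n,t in(("top","whisk_stand"),("top","bowl")):
        for d in r.masks_of(n,t)[:2]: e=d["extent"]; print(t,d["p"],at_z(n,(e[0]+e[2])/2,(e[1]+e[3])/2,.05))
    # reachability: tool down, tool y along stand x
    for p in [(70,0,180),(70,0,280),(70,106,75),(0,-255,60),(0,-135,60)]:
        for a in (0,90,180,270):
            t=q[2]+np.radians(a); R=np.array([[np.cos(t),np.sin(t),0],[np.sin(t),-np.cos(t),0],[0,0,-1]])
            j=r.solve_ik(W(q,p),R); print(p,a,None if j is None else np.round(j,2))
E
python3 fit.py
```

```text
[ 0.51462086 -0.02076762  0.38175189] [[-1.2, -0.3], [-1.1, -1.9], [-0.8, -1.2], [-0.9, -0.9], [-1.7, -2.1], [-1.0, -0.6], [0.4, -0.9], [-0.4, -0.6], [-0.7, -0.3], [-0.8, -0.0], [-0.5, -0.3], [-0.3, -0.3], [-1.2, -1.2], [-0.8, -0.6]]
[0.5795818  0.00531065 0.196     ] 0.5796061270277363
[0.54009183 0.10368008 0.082     ] 0.5499534045584515
[ 0.59658116 -0.22493057  0.075     ] 0.6375757534483432
whisk_stand 0.74 [ 0.55968777 -0.0586532   0.05      ]
bowl 0.71 [ 0.55936273 -0.46880899  0.05      ]
(70, 0, 180) 0 [-0.11  0.3   1.54 -0.    1.31  1.08]
(70, 0, 180) 90 [-0.11  0.3   1.54 -0.    1.31 -0.49]
(70, 0, 180) 180 [-0.11  0.3   1.54 -0.    1.31 -2.06]
(70, 0, 180) 270 [-0.11  0.3   1.54 -0.    1.31  2.65]
(70, 0, 280) 0 [-0.11  0.25  1.36 -0.    1.53  1.08]
(70, 0, 280) 90 [-0.11  0.25  1.36 -0.    1.53 -0.49]
(70, 0, 280) 180 [-0.11  0.25  1.36 -0.    1.53 -2.06]
(70, 0, 280) 270 [-0.11  0.25  1.36 -0.    1.53  2.65]
(70, 106, 75) 0 [ 0.06  0.34  1.76 -0.    1.04  1.25]
(70, 106, 75) 90 [ 0.06  0.34  1.76 -0.    1.04 -0.32]
(70, 106, 75) 180 [ 0.06  0.34  1.76 -0.    1.04 -1.89]
(70, 106, 75) 270 None
(0, -255, 60) 0 [-0.5   0.51  1.51 -0.    1.12  0.68]
(0, -255, 60) 90 [-0.5   0.51  1.51 -0.    1.12 -0.89]
(0, -255, 60) 180 [-0.5   0.51  1.51 -0.    1.12 -2.46]
(0, -255, 60) 270 [-0.5   0.51  1.51 -0.    1.12  2.26]
(0, -135, 60) 0 [-0.37  0.4   1.7  -0.    1.04  0.82]
(0, -135, 60) 90 [-0.37  0.4   1.7  -0.    1.04 -0.75]
(0, -135, 60) 180 [-0.37  0.4   1.7  -0.    1.04 -2.32]
(0, -135, 60) 270 [-0.37  0.4   1.7  -0.    1.04  2.39]
```

```bash
cat >> h.py <<'E'
def S(p):
    from fit import W
    return W(np.load("q.npy"),p)
def Rt(a):
    t=np.load("q.npy")[2]+np.radians(a); return np.array([[np.cos(t),np.sin(t),0],[np.sin(t),-np.cos(t),0],[0,0,-1]])
E
python3 - <<'E'
from h import *
o=r.observe(); print(o["time_s"],o["wrist_force"])
r.servo_line(o["ee_pos"]+[0,0,.08],vel=.2)
r.move_pose(S((70,0,280)),Rt(0)); r.set_gripper(.75,5)
print(r.observe()["time_s"])
print(r.servo_line(S((70,0,178)),vel=.12,until_force=6))
o=r.observe(); print(o["time_s"],o["wrist_force"],o["ee_pos"])
r.set_gripper(0,4)
o=r.observe(); print(o["time_s"],o["wrist_force"],o["moment"],o["finger_gap"],o["grip_force"], Rt(0)[:,1])
cv2.imwrite("pics/g1.png",np.vstack([cv2.resize(r.camera("scene")[170:290,190:390],None,fx=3,fy=3),cv2.resize(r.camera("top")[140:220,270:470],None,fx=3,fy=3)])[...,::-1])
E
```

```text
1.1 [ 0.9363157  -0.3683179   0.33855277]
4.5
False
5.5 [-0.59357812 -0.04796061 -0.64010275] [0.58021526 0.00524442 0.17875983]
6.1917 [ 0.85518799 -2.5454841   0.31812719] [-0.44513061  0.02460564  0.03223025] 0.3275235610619052 3.999977330413458 [ 0.37254682 -0.9280134   0.        ]
```

View pics/g1.png

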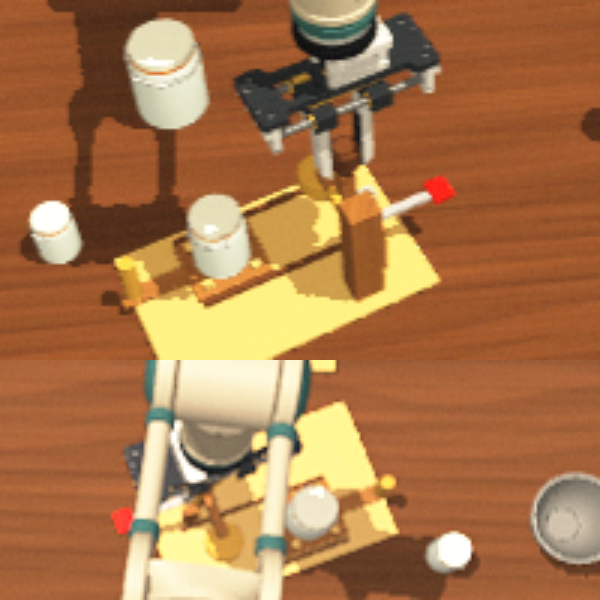

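The picture shows the fingers closed on the knob (crop px 345,160); the gap of 30.8 mm matches the knob's 31 mm. Next I raise it in small steps and log the force.

Run:
```python
from h import *
r.set_gripper(0,40)
o=r.observe(); p0=np.array(o["ee_pos"]); f0=o["wrist_force"][2]; print(o["time_s"],o["wrist_force"],o["finger_gap"])
L=[]
for k in range(1,24):
    r.servo_line(p0+[0,0,.002*k],vel=.02)
    o=r.observe(); L.append((2*k,round(1e3*(o["ee_pos"][2]-p0[2]),1),round(f0-o["wrist_force"][2],1)))
    if L[-1][2]>25: break
print(L,o["time_s"],o["wrist_force"])
```

```text
6.5083 [ 1.33578531 -4.38391126  1.22680171] 0.32105944396872493
[(2, np.float64(1.4), np.float64(6.4)), (4, np.float64(3.2), np.float64(11.1)), (6, np.float64(5.4), np.float64(11.6)), (8, np.float64(8.3), np.float64(7.9)), (10, np.float64(10.7), np.float64(6.5)), (12, np.float64(12.6), np.float64(5.3)), (14, np.float64(14.1), np.float64(7.0)), (16, np.float64(15.7), np.float64(10.0)), (18, np.float64(17.7), np.float64(11.7)), (20, np.float64(20.4), np.float64(8.9)), (22, np.float64(22.7), np.float64(7.2)), (24, np.float64(24.6), np.float64(5.9)), (26, np.float64(26.1), np.float64(7.0)), (28, np.float64(27.6), np.float64(10.0)), (30, np.float64(29.7), np.float64(12.5)), (32, np.float64(32.5), np.float64(9.3)), (34, np.float64(34.7), np.float64(7.0)), (36, np.float64(36.6), np.float64(5.7)), (38, np.float64(38.1), np.float64(6.8)), (40, np.float64(39.6), np.float64(11.7)), (42, np.float64(41.7), np.float64(12.6)), (44, np.float64(44.6), np.float64(7.9)), (46, np.float64(46.8), np.float64(5.9))] 12.2667 [ 0.57889591 -3.28422544 -4.63218135]
```

Run:
```python
from h import *
T={2:7,4:10.3,6:12.2,8:8.7,10:6.7,0:5.6}
xs=np.arange(0,13,2); ys=[T[x%12] for x in xs]
o=r.observe(); z0=o["ee_pos"][2]; f0=1.2268; p0=np.array(o["ee_pos"]); z0=p0[2]-.0468
c=46; L=[]; step=2
while c<106:
    c+=step; r.servo_line([p0[0],p0[1],z0+.001*c],vel=.02)
    o=r.observe(); F=f0-o["wrist_force"][2]; z=1e3*(o["ee_pos"][2]-z0)
    e=F-np.interp(c%12,xs,ys); L.append((c,round(z,1),round(F,1),round(e,1)))
    if e>3: step=1
    else: step=2
    if e>9: break
    if F>30: break
print([tuple(map(float,l)) for l in L],o["time_s"],o["finger_gap"])
r.wait(.3); o=r.observe(); print(f0-o["wrist_force"][2],o["ee_pos"][2]-z0)
```

```text
[(48.0, 48.6, 4.5, -1.1), (50.0, 50.1, 6.9, -0.1), (52.0, 51.6, 11.1, 0.8), (54.0, 53.8, 11.8, -0.4), (56.0, 56.7, 8.7, 0.0), (58.0, 58.9, 7.2, 0.5), (60.0, 60.6, 5.8, 0.2), (62.0, 62.1, 7.0, -0.0), (64.0, 63.6, 10.4, 0.1), (66.0, 65.8, 12.1, -0.1), (68.0, 68.8, 7.6, -1.1), (70.0, 70.6, 7.8, 1.1), (72.0, 71.9, 11.2, 5.6), (73.0, 72.4, 14.4, 8.1), (74.0, 73.4, 17.1, 10.1)] 16.0167 0.3217357191565721
17.23240890543362 0.07352344430461435
```

Run:
```python
from h import *
r.set_gripper(.75); o=r.observe(); p=np.array(o["ee_pos"]); print(o["time_s"],o["wrist_force"],o["finger_gap"])
r.servo_line([p[0],p[1],.34],vel=.15)
r.move_pose(S((0,-264,300)),Rt(90)); r.set_gripper(0)
cv2.imwrite("pics/g2.png",np.vstack([cv2.resize(r.camera("scene")[170:290,190:390],None,fx=3,fy=3),cv2.resize(r.camera("top")[140:220,270:470],None,fx=3,fy=3)])[...,::-1])
print("t",r.observe()["time_s"])
print(r.servo_line(S((0,-264,42)),vel=.15,until_force=6))
o=r.observe(); print(o["time_s"],o["wrist_force"],o["ee_pos"],S((0,-264,42)))
```

```text
17.1 [-0.54541344  1.07365774 -0.52756347] 0.7472731718278404
t 20.775
False
22.6417 [-0.0939847   0.48270952  0.7211932 ] [ 0.61355195 -0.26608381  0.04291055] [ 0.61297322 -0.26576316  0.042     ]
```

View pics/g2.png

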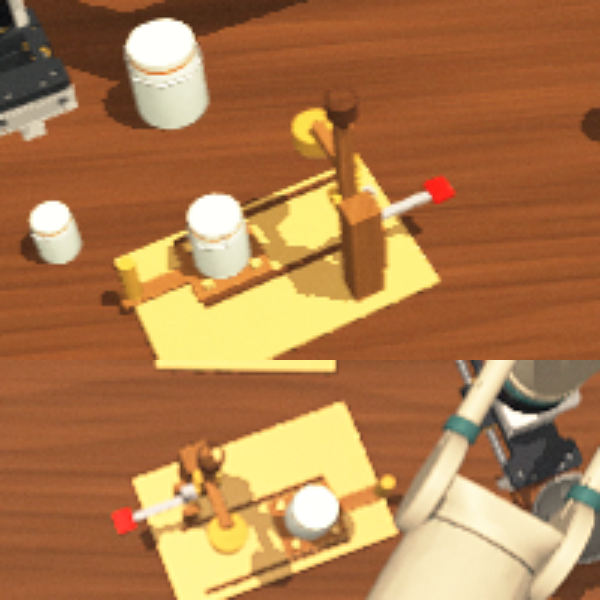

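The head is up and held by the pawl (knob at crop px 342,105), and the jar stands on the carriage. Now I push the post home.

Run:
```python
from h import *
print(r.servo_line(S((0,-225,42)),vel=.03,until_force=8)); o=r.observe(); print(o["time_s"],o["wrist_force"],o["ee_pos"])
print(r.servo_line(S((0,-125,42)),vel=.05,until_force=8)); o=r.observe(); print(o["time_s"],o["wrist_force"],o["ee_pos"])
print(r.servo_line(S((0,-95,42)),vel=.02,until_force=10)); o=r.observe()
q=np.load("q.npy"); d=o["ee_pos"][:2]-q[:2]; print(o["time_s"],o["wrist_force"],o["ee_pos"],"stand y",-np.sin(q[2])*d[0]+np.cos(q[2])*d[1])
cv2.imwrite("pics/g3.png",np.vstack([cv2.resize(r.camera("scene")[170:290,190:390],None,fx=3,fy=3),cv2.resize(r.camera("top")[140:220,270:470],None,fx=3,fy=3)])[...,::-1])
```

```text
False
24.0917 [ 0.37409867 -1.86651139 -0.55441418] [ 0.59844433 -0.22940031  0.04201654]
False
26.2417 [ 0.78598058 -0.48205606 -0.30431421] [ 0.56095141 -0.13674827  0.04200678]
True
26.9167 [ 0.7624673  -0.36157684  1.67106895] [ 0.55890081 -0.13148475  0.04200376] stand y -0.11924332994890802
```

View pics/g3.png

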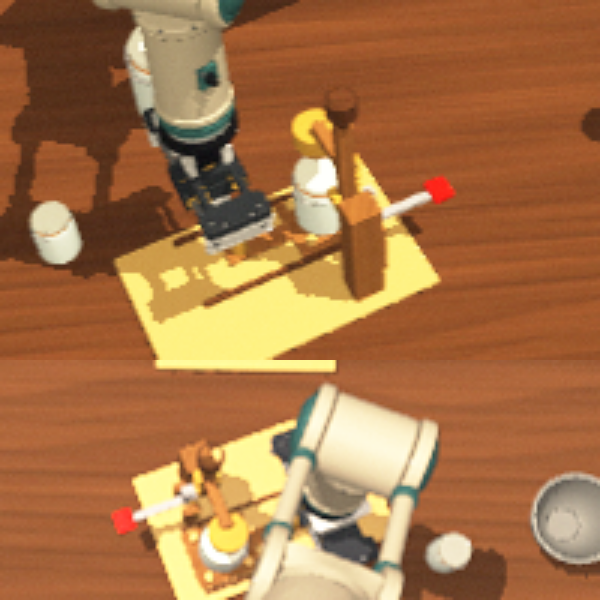

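Run:
```python
from h import *
q=np.load("q.npy"); p=S((0,-100,42))
print(r.servo_line(p,vel=.01,until_force=14)); o=r.observe()
d=o["ee_pos"][:2]-q[:2]; print(o["time_s"],o["wrist_force"],"stand y",-np.sin(q[2])*d[0]+np.cos(q[2])*d[1])
r.wait(.3)
r.servo_line(S((0,-150,42)),vel=.1); r.servo_line(S((0,-150,330)),vel=.25)
r.move_pose(S((70,106,330)),Rt(0)); r.servo_line(S((70,106,130)),vel=.2)
print(r.observe()["time_s"],r.observe()["wrist_force"])
cv2.imwrite("pics/g4.png",np.vstack([cv2.resize(r.camera("scene")[170:290,190:390],None,fx=3,fy=3),cv2.resize(r.camera("top")[140:220,270:470],None,fx=3,fy=3)])[...,::-1])
```

```text
True
27.8583 [-0.08784641 -1.40424591  0.84347536] stand y -0.11951476477621736
32.8167 [ 0.14913069 -0.32370189  0.23849123]
```

View pics/g4.png

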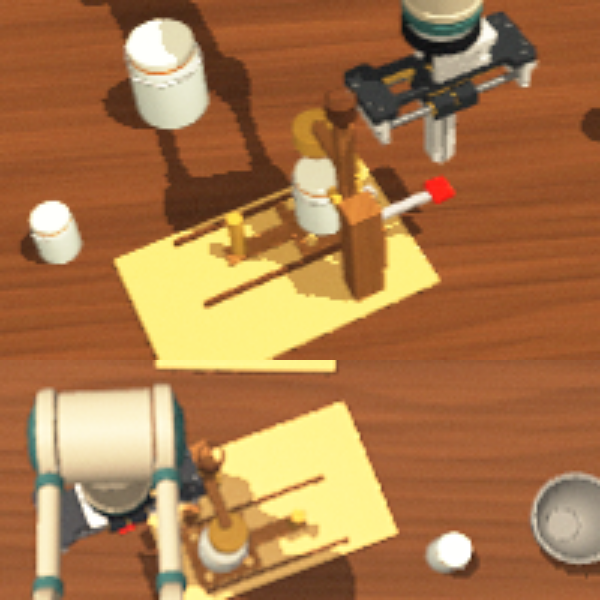

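The jar is home under the head and the post is at scene crop (235,217). I'll turn the gripper so its long side stays clear of the knob, then press the pad.

Run:
```python
from h import *
q=np.load("q.npy"); d=at_z("scene",190+235/3-.3,170+216/3-.3,.075)[:2]-q[:2]; print("post",np.cos(q[2])*d[0]+np.sin(q[2])*d[1],-np.sin(q[2])*d[0]+np.cos(q[2])*d[1])
r.servo_line(S((70,106,330)),vel=.25); r.move_pose(S((70,108,300)),Rt(90)); r.servo_line(S((70,108,100)),vel=.2)
f0=r.observe()["wrist_force"][2]; L=[]
for z in list(range(94,66,-2)):
    r.servo_line(S((70,108,z)),vel=.03); o=r.observe(); L.append((z,round(float(1e3*o["ee_pos"][2]),1),round(float(o["wrist_force"][2]-f0),1)))
    if L[-1][2]>14: break
print(L,o["time_s"]); r.wait(1.0)
cv2.imwrite("pics/g5.png",np.vstack([cv2.resize(r.camera("scene")[170:290,190:390],None,fx=3,fy=3),cv2.resize(r.camera("top")[140:220,270:470],None,fx=3,fy=3)])[...,::-1])
print(r.observe()["time_s"])
```

```text
post 0.0018019069255483036 -0.09764026361804991
[(94, 94.1, -0.2), (92, 91.9, 0.1), (90, 89.8, -0.9), (88, 87.8, -0.3), (86, 85.9, -0.3), (84, 83.9, 0.0), (82, 82.2, -0.4), (80, 80.4, 3.4), (78, 78.3, 4.1), (76, 76.1, 3.4), (74, 73.6, 1.2), (72, 71.6, 1.7), (70, 69.8, 1.8), (68, 67.9, 1.1)] 40.0167
41.1167
```

View pics/g5.png

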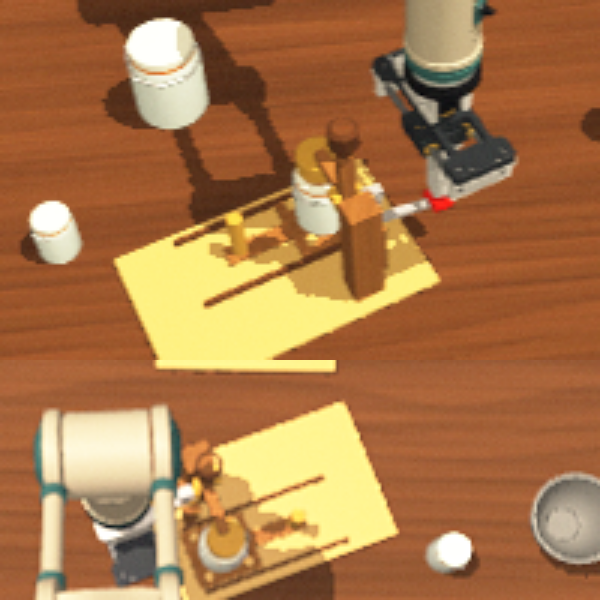

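The head has sunk and sits on the lid (knob at crop 342,132, the predicted spot for 28 mm of travel). I'll release, back off, check and hand in.

Run:
```python
from h import *
r.wait(.7)
r.servo_line(S((70,108,100)),vel=.05); r.servo_line(S((70,108,300)),vel=.2); r.wait(.5)
cv2.imwrite("pics/g6.png",cv2.resize(r.camera("scene")[170:290,190:390],None,fx=4,fy=4)[...,::-1])
for tr in(24,28,36,48): print(tr,(proj("scene",S((70,0,206+tr)))-[190,170])*4)
print(r.observe()["time_s"],r.observe()["wrist_force"])
```

```text
24 [453.0414247  172.02213754]
28 [452.78390917 168.36651718]
36 [452.26506376 161.00093856]
48 [451.47711831 149.81470366]
44.3083 [-0.12033982  0.23301066  0.32963787]
```

View pics/g6.png

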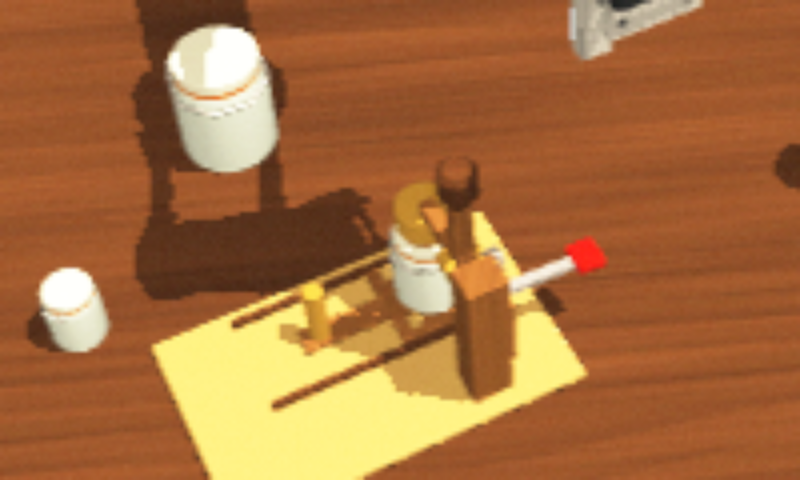

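The knob top at (457,171) fits 28 mm of travel, the jar is upright under the head and the pawl is back level.

```bash
python3 -c "
from station import r
print(r.job_done())"
```

```text
the job is handed in; nothing more can be done
None
```

I handed the job in; no verdict came back, but the last picture shows the head resting on the upright jar's lid, the carriage home and the pawl back level.

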